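# Wedge the rocking bench power unit

## Robot

A 6-joint arm with a two-finger parallel gripper is mounted at the origin on the work surface. World frame = base frame: x ahead of the robot, y to its left, z up, the work surface at z = 0. Lengths are in mm, angles in rad, forces in N, time in s.
With the tool pointing down it reaches from about 350 to 875 mm from the base axis. Payload 4.2 kg.
Tool frame: the origin (TCP) lies on the mounting face of the last link; the fingertips stand 173 mm ahead of it and the grasp point (between the pads) lies 155 mm ahead of it; z points along the fingers, y is the direction in which the jaws open and shut (so a half turn about z gives the same grasp; the last joint's range is limited). The gripper opens to 85 mm and grips with 20 to 120 N. Pads are 22 mm wide; open, the fingers measure 114 mm over their backs; the gripper's body (76 mm by 85 mm) begins 54 mm behind the grasp point. The pads swing forward as they close: fully open they stand 13 mm farther back than shut.
Start: joints at [-1.085, 0.385, 0.008, 0, -1.194, -0.259], TCP at [140.556, -608.97, 404.712] pointing down, gripper open.
Joint ranges: [-3.14, 3.14], [-1.21, 2.06], [-1.07, 1.41], [-3.16, 2.05], [-2.99, -0.16], [-3.1, 3.1]. Speed limits (rad/s): [2.79, 2.79, 3.14, 3.14, 3.14, 3.14].

## Interface

Orientations are given as a unit quaternion [x, y, z, w].
In Python, from bench import arm gives the robot as it stands.
- The arm moves only by the shell command python3 -m jog 'ROWS' [OPENING]. ROWS is JSON, a list that holds one entry, the list of rows, each a list of 4 numbers: the shift along the tool's x, y, z in mm, then the turn about the tool's z in degrees. In form: [[[x, y, z, spin], ...]]. A call has exactly 5 rows; each row is the pose to reach, as a shift and turn from the pose measured when the call began, along the tool's axes at that moment; what a row does not reach only later rows make up. A row lasts 1/8 s, in which the tool goes at most 62.5 mm and 10.7 degrees, less where a joint would pass 70% of its speed; a pose out of reach is approached as far as the arm can. A call with a gripper value outside its range is refused whole. OPENING is the finger opening in mm, from 0 to 85.4, set as the call begins (- or left out, the last holds). The fingers move at their own pace and stop on an object; the grip force is fixed at half the most. Time passes only in rows, so rows that repeat a pose let the fingers close, or fill a call up. It gives the time, the measured TCP pose, the force and the opening at its end, in the units of the state.
- arm.read_state(): the state, without advancing time (a new reading comes with each control period).
- arm.get_image(name): name is "scene" or "top" or "wrist"; returns (picture, depth): 384x512x3 uint8, blue, green, red; 384x512 float32, mm along the optical axis (not along the pixel's ray), 0 where there is no reading.
- arm.camera_params(name): a dict with "mtx" (3x3 intrinsics, pixels), "R" (3x3) and "t" (3): a world point X has camera coordinates R X + t. Camera axes: x right, y down, z forward; pixel columns grow to the right and rows downward; lengths in mm; the calibration is good to about 2 mm. The wrist camera is an equidistant fisheye: a pixel r from the principal point sees the ray r / f radians off the axis. A picture is of the moment at which its call begins: read the wrist's pose just before it. camera_params takes no time and is no camera call; for the wrist camera it gives the pose at the moment of the call.
- arm.job_done(): hands the job in, once; it reports no verdict.
The state is a dict: "clock": time; "joints": joint angles; "joint_vel": joint speeds; "joint_efforts": joint torques, N m; "position": TCP position; "ee_rot": TCP orientation; "contact_force": force on the tool from outside, world axes, zero at the start; "wrist_torque": the same for the moment, N m; "gripper_width": finger opening in mm.
Only numpy, scipy, OpenCV 4.12 (cv2) and the standard library are available. Lean on these libraries where they do the work, as an engineer would, in place of code of your own. Each camera call takes 0.05 s, during which the arm holds its last target.

## Task

The grey power unit on the assembly bench rocks because the foot under its yellow corner pad is too short. With the fingertips, push the orange wedge along the bench, thin end first, under that foot until it is snug, and test by pressing down on the yellow pad; if the corner still dips, push the wedge further. Do not lift or pick up anything, do not shove the unit across the bench or jack it up, leave the other things alone, and finish while still pressing the pad firmly down (about 10 N, kept up) with the unit steady and level.

Things in the scene. Friction and masses are not known exactly. Their poses are not given: they have to be found in the camera images.
- power_unit: Grey bench power unit, about 4 kg, loose on the bench. Housing 220 (x) x 180 (y) x 90 mm, underside 20 mm and flat top 110 mm above the bench. Origin: centre of its footprint at bench level. Own x points from front panel (knobs) to back, y to its left, z up. Four round black feet, 22 mm across, at x = +-85, y = +-65 mm; it rests level on three; the back right one (x +85, y -65) is short.
- corner_pad: Yellow slick plastic press pad, 44 x 44 x 6 mm, fixed on the unit's top right above the short foot. Origin: centre of its underside; its top is 6 mm higher, 116 mm above the bench. The place to press down when testing; a firm press is about 10 N.
- short_foot (a point): Point on the axis of the short foot, at bench level while the unit stands level; moves with the unit. The foot's sole is 5 to 9 mm above this point, a different gap every time. With the corner unsupported, a press of 3 to 6 N tips the unit about a diagonal until this foot meets the bench; let go and it falls back level.
- wedge: Orange wedge, 240 g, loose, 140 mm long, 60 mm wide. Origin: centre of its underside; own x points to the thin end. From the thin end (x = +70 mm, 2 mm thick) the top rises straight to 16 mm at x = -50; behind that an upright block, x = -50 to -70, 26 mm high. It starts on the unit's right (-y) side, thin end towards the short foot, lined up with it to about 15 mm and 5 degrees.
- wedge_tip (a point): Middle of the wedge's thin edge, at bench level.
- wedge_back (a point): Centre of the flat back face of the wedge's block, 13 mm above the bench; push here, towards the thin end. The wedge slides with about 2 N; once snug under the foot the push rises sharply: 5 to 10 N is snug, much more begins to jack up or shove the unit.
- heat_sink: Bystander: finned aluminium heat sink, 50 x 50 x 28 mm, origin under its centre.
- relay: Bystander: yellow relay block, 28 x 34 x 27 mm, origin under its centre.
- circuit_board: Bystander: round green circuit board, 90 mm across, 20 mm high, origin under its centre.
- spray_bottle: Bystander: green spray bottle, 64 mm across, 204 mm high, origin under its centre.
- screwdriver: Bystander: screwdriver lying on the bench.
- parts_cup: Bystander: blue plastic cup, 70 mm across, 50 mm high, origin under its centre.
- flux_jar: Bystander: amber jar, 52 mm across, 60 mm high, origin under its centre.
Things that resemble listed ones, but are neither listed nor needed, are in the scene too. Several things look just like the wedge: the one meant starts farthest to the robot's right.

How it is judged (in metres and radians):
On the way:
1. the wedge's thin end has gone in under the short foot (y of wedge_tip in the frame of power_unit above -0.07 m and x of wedge_tip in the frame of power_unit between 0.055 and 0.115 m), for 0.1 s.
At the end, for the whole second after the job is handed in: The fingers press the yellow pad with more than 4 N and hold it so; the wedge lies under the short foot and carries load (more than 2 N between wedge and unit); the unit is level within 0.014 rad (0.8 degree, about 1.5 mm at the foot) and both are at rest, the wedge no longer touched (contact force between the fingers and corner_pad above 4 N and contact force between wedge and power_unit above 2 N and angle between power_unit's own z axis and vertical below 0.014 rad and y of wedge_tip in the frame of power_unit above -0.07 m and contact force between the fingers and wedge below 0.1 N and linear speed of each of power_unit, wedge below 0.01 m/s); the arm keeps its last pose, push and grip.
It fails at once if the wedge is lifted off the bench or tipped (height (world z) of wedge above 0.015 m or angle between wedge's own z axis and vertical above 0.3 rad).
It fails at once if the power unit is lifted, or tipped over far (height (world z) of power_unit above 0.02 m or angle between power_unit's own z axis and vertical above 0.15 rad).
It fails at once if the power unit is shoved more than 30 mm across the bench (distance of power_unit from where it was at the start of the episode above 0.03 m).
It fails at once if one of the other things is moved by more than 30 mm (distance of any of heat_sink, relay, circuit_board, spray_bottle, screwdriver, parts_cup, flux_jar from where it was at the start of the episode above 0.03 m).
It also fails if it takes over 58 s, if anything falls off the work surface, if the arm or the gripper's body presses on something with over 40 N, if the wrist force passes 120 N, or if a joint passes its speed limit or range.

## Working session

There is one attempt and no reset: what is moved stays moved. The work goes in short steps, Python scripts to look and compute and a shell command to move; the robot and the scene stay as the last step left them, time stands still between calls to the robot, and variables do not carry over. Pictures are saved under pics/ and viewed, and the job is handed in when it is done.

```bash
ls; mkdir -p pics
python3 - <<'E'
from bench import arm
import cv2,numpy as np
s=arm.read_state();print(s)
for n in("scene","top","wrist"):
    p,d=arm.get_image(n);cv2.imwrite(f"pics/{n}0.png",p);np.savez(f"{n}0.npz",p=p,d=d,**arm.camera_params(n));print(n,arm.camera_params(n))
E
```

```text
pics
{'clock': 0.0, 'joints': array([-1.08539225e+00,  3.85556036e-01,  6.64841869e-03, -4.83227614e-04,
       -1.19398566e+00, -2.58583681e-01]), 'joint_vel': array([-0.0003882 , -0.00149935,  0.00133164,  0.00157471,  0.00121915,
       -0.00163441]), 'joint_efforts': array([ 5.71683559e-04, -3.92293525e+01,  1.88400078e+01,  4.18622375e+00,
       -4.76882662e-03, -5.53579113e-06]), 'position': array([ 140.53131462, -608.79339938,  403.63266942]), 'ee_rot': array([-1.13078613e-01,  9.93585466e-01,  1.05838801e-03, -1.71882622e-04]), 'contact_force': array([ 0.25965813, -0.55500752,  0.22918819]), 'wrist_torque': array([-0.01190465,  0.06709714, -0.02174122]), 'gripper_width': 84.76443493943857}
scene {'mtx': array([[425.75783488,   0.        , 252.35236238],
       [  0.        , 425.75783488, 191.15046253],
       [  0.        ,   0.        ,   1.        ]]), 'R': array([[ 0.42056099,  0.90724358,  0.0061277 ],
       [ 0.5301408 , -0.24025935, -0.81315815],
       [-0.73626027,  0.34523114, -0.58201054]]), 't': array([-265.78618299, -193.82826386, 1841.01021646])}
top {'mtx': array([[389.81236341,   0.        , 253.85267789],
       [  0.        , 389.81236341, 186.89230514],
       [  0.        ,   0.        ,   1.        ]]), 'R': array([[ 0.01374099, -0.99981243,  0.01364894],
       [-0.99043305, -0.01548401, -0.13712261],
       [ 0.13730823, -0.01163416, -0.99046004]]), 't': array([   3.2427075 ,  586.43209501, 1172.28237732])}
wrist {'mtx': array([[297.31863964,   0.        , 257.08177847],
       [  0.        , 297.31863964, 193.5257571 ],
       [  0.        ,   0.        ,   1.        ]]), 'R': array([[-0.22613123,  0.97409589,  0.00136757],
       [ 0.9276233 ,  0.21491396,  0.30549469],
       [ 0.29728721,  0.07035048, -0.9521928 ]]), 't': array([624.70746498, -38.55923874, 380.09128423])}
```

View pics/scene0.png

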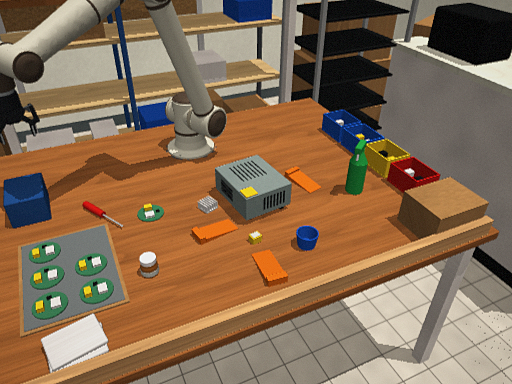

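View pics/top0.png

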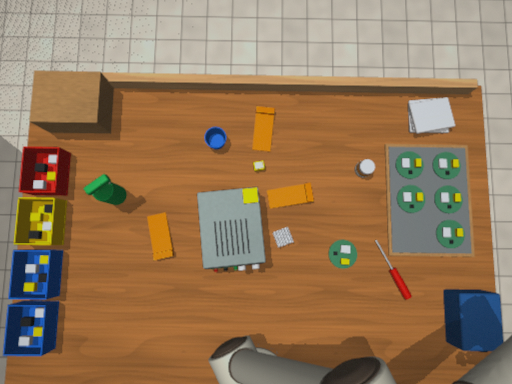

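View pics/wrist0.png

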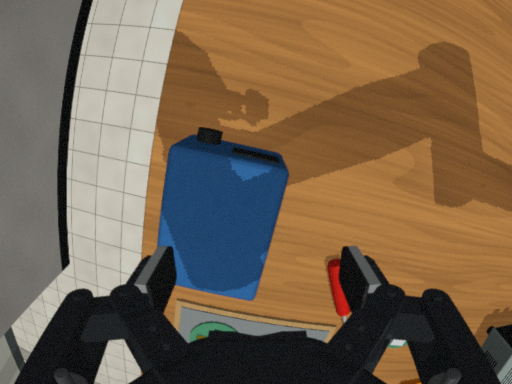

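Wedge candidates in the top view are (290,195), (263,128) and (160,236). Image right is the robot's right (-y), so the wedge meant is the one at (290,195): its thin end points left, at the yellow pad (250,196). The small yellow block at (259,166) is the relay, not the pad. Next is a close crop and the measurements.

```bash
cat > h.py <<'E'
import numpy as np,cv2
def load(n):
    return np.load(n)
def cloud(z):
    d=z['d'];h,w=d.shape;v,u=np.mgrid[:h,:w];K=z['mtx']
    c=np.stack([(u-K[0,2])/K[0,0]*d,(v-K[1,2])/K[1,1]*d,d],-1)
    X=(c-z['t'])@z['R']
    X[d==0]=np.nan
    return X
def proj(z,P):
    c=np.asarray(P,float)@z['R'].T+z['t'];return c[...,:2]/c[...,2:]*[z['mtx'][0,0],z['mtx'][1,1]]+z['mtx'][:2,2]
E
python3 - <<'E'
from h import *
for n in("top","scene"):
    z=load(n+"0.npz");p=z['p'];X=cloud(z)
    hsv=cv2.cvtColor(p,cv2.COLOR_BGR2HSV)
    for nm,lo,hi,dom in(("orange",(8,200,150),(17,255,255),None),("yellow",(24,150,120),(34,255,255),None)):
        m=cv2.inRange(hsv,lo,hi)
        k,l,st,ce=cv2.connectedComponentsWithStats(m)
        for i in range(1,k):
            if st[i,4]<60: continue
            q=X[l==i];q=q[~np.isnan(q[:,0])]
            mc=q.mean(0) if len(q) else 0
            print(n,nm,ce[i].round(1),st[i,4],mc.round(1), np.percentile(q[:,2],[5,50,95]).round(1), cv2.minAreaRect(q[:,:2].astype(np.float32)))
    c=p[150:290,180:350] if n=="top" else p[140:300,170:340]
    cv2.imwrite(f"pics/crop_{n}.png",cv2.resize(c,None,fx=4,fy=4 if n=="top" else 3.7,interpolation=cv2.INTER_CUBIC)[:600,:800])
z=load("top0.npz");X=cloud(z)
v=X[190:270:1,195:270].reshape(-1,3);v=v[(abs(v[:,2]-110)<6)]
print(len(v),np.median(v[:,2]),cv2.minAreaRect(v[:,:2].astype(np.float32)))
E
```

```text
top orange [267.1 110.9] 97 [838.7 -28.   21.6] [ 1.8 24.6 28.5] ((828.9051513671875, -25.289974212646484), (49.302284240722656, 53.72953796386719), 0.7101097106933594)
top yellow [ 50.6 175.4] 63 [612.4 643.2  39.6] [35.3 39.5 43.8] ((612.119384765625, 644.7593383789062), (25.722579956054688, 23.126976013183594), 89.22727966308594)
top yellow [250.  194.9] 217 [552.4  23.7 116. ] [112.2 116.2 119.5] ((552.2313842773438, 23.51580810546875), (43.85196304321289, 42.3358154296875), 5.991525650024414)
top yellow [ 38.  219.9] 945 [474.7 673.7  32.1] [ 1.8  8.4 81.3] ((465.16351318359375, 904.5570068359375), (139.6826171875, 600.6249389648438), 1.4201222658157349)
top yellow [ 28.6 286.5] 86 [276.  679.5  40. ] [35.7 39.9 43.9] ((275.78143310546875, 679.8888549804688), (32.32017517089844, 21.205020904541016), 89.99637603759766)
top yellow [ 37.5 331.1] 70 [148.6 641.9  40. ] [36.7 40.4 42.7] ((148.48646545410156, 641.50830078125), (23.41309356689453, 23.57487678527832), 4.110598087310791)
scene orange [302.5 179.4] 400 [432.5 302.6   9.6] [-1.   9.1 24.7] ((415.574951171875, 302.775390625), (185.44522094726562, 85.82778930664062), 2.5358548164367676)
scene orange [214.5 229. ] 515 [ 565.7 -104.4   10.3] [-0.2  9.2 26.3] ((553.2714233398438, -104.94654846191406), (90.99683380126953, 144.98521423339844), 9.257606506347656)
scene orange [268.7 265.1] 624 [783.5 -17.6  10.9] [ 0.7  9.4 26.2] ((780.7643432617188, -13.615642547607422), (72.59607696533203, 147.28091430664062), 88.48490905761719)
scene yellow [248.4 191.4] 101 [553.2  21.5 114.9] [112.2 115.  117.8] ((547.9210815429688, 22.00459098815918), (54.82266616821289, 42.1641731262207), 2.6018433570861816)
4559 110.23014722634252 ((459.6053466796875, 79.50435638427734), (222.00804138183594, 179.96363830566406), 6.493718147277832)
```

View pics/crop_top.png

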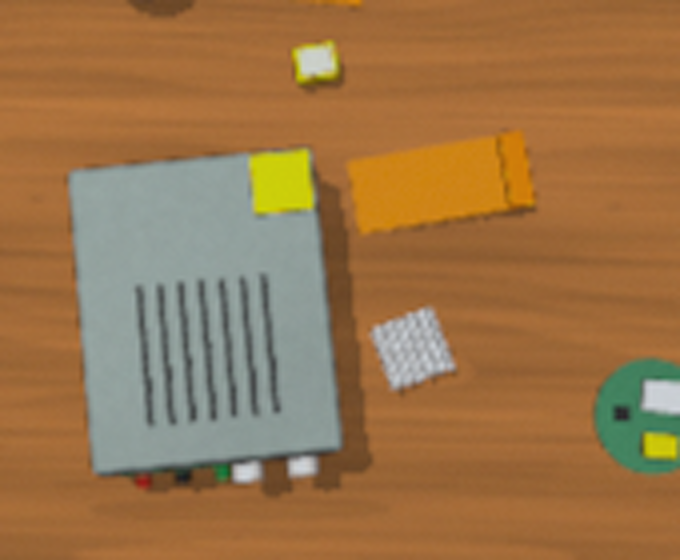

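View pics/crop_scene.png

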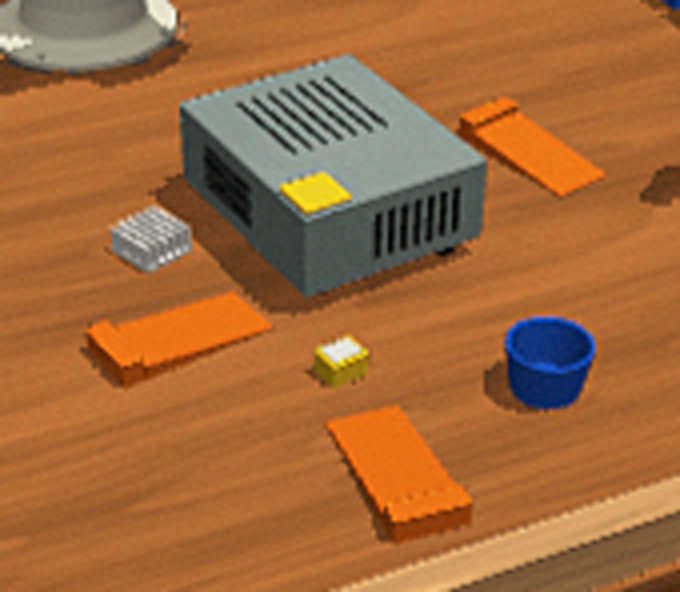

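```bash
cat >> h.py <<'E'
from scipy.optimize import minimize
def wmodel(x,y,a):
    P=np.array([[70,30,0],[70,-30,0],[70,30,2],[70,-30,2],[-50,30,16],[-50,-30,16],[-50,30,26],[-50,-30,26],[-70,30,26],[-70,-30,26],[-70,30,0],[-70,-30,0]],float)
    c,s=np.cos(a),np.sin(a);return P@np.array([[c,s,0],[-s,c,0],[0,0,1]])+[x,y,0]
def fitw(views,x0):
    def cost(q):
        e=0
        for z,m in views:
            im=np.zeros(m.shape,np.uint8);P=proj(z,wmodel(*q));
            # hull of non-convex side profile is adequate in steep views
            M=np.zeros_like(m)
            for idx in ([0,1,2,3,4,5,10,11],[4,5,6,7,8,9,10,11]):
                h=cv2.convexHull(P[idx].astype(np.float32));cv2.fillConvexPoly(M,np.round(h*16).astype(np.int32),255,shift=4,lineType=cv2.LINE_AA)
            e+=np.abs(M.astype(float)-m).sum()/255
        return e
    best=None
    for da in(-.1,0,.1):
        r=minimize(cost,[x0[0],x0[1],x0[2]+da],method='Nelder-Mead',options=dict(initial_simplex=np.array([[x0[0],x0[1],x0[2]+da],[x0[0]+8,x0[1],x0[2]+da],[x0[0],x0[1]+8,x0[2]+da],[x0[0],x0[1],x0[2]+da+.08]]),xatol=.05,fatol=.2))
        if best is None or r.fun<best.fun: best=r
    return best.x,best.fun
def omask(z,box):
    p=z['p'];hsv=cv2.cvtColor(p,cv2.COLOR_BGR2HSV)
    m=cv2.inRange(hsv,(5,225,60),(18,255,255));M=np.zeros_like(m);x0,y0,x1,y1=box;M[y0:y1,x0:x1]=m[y0:y1,x0:x1];return M
E
python3 - <<'E'
from h import *
t=load("top0.npz");s=load("scene0.npz")
mt=omask(t,(265,178,318,212));ms=omask(s,(185,215,240,245))
print(mt.sum()/255,ms.sum()/255)
g=[551,-75,1.67]
for v in([(t,mt)],[(s,ms)],[(t,mt),(s,ms)]):print(fitw(v,g))
x,y,a=fitw([(t,mt),(s,ms)],g)[0]
d=np.array([np.cos(a),np.sin(a)])
print("tip",[x,y]+70*d,"back",[x,y]-70*d)
X=cloud(t);v=X[185:275,190:275].reshape(-1,3)
X=cloud(t)
for nm,(u,w) in dict(hs=(283,237),relay=(259,166)).items():print(nm,np.nanmedian(X[w-2:w+3,u-2:u+3].reshape(-1,3),0))
E
```

```text
646.0 554.0
(array([ 565.32532436, -105.43424926,    1.75101473]), np.float64(296.64313725490194))
(array([ 563.97450993, -102.51266887,    1.79824553]), np.float64(149.75686274509803))
(array([ 565.23386466, -101.92103881,    1.78857587]), np.float64(448.1647058823529))
tip [550.10951393 -33.574466  ] back [ 580.35821538 -170.26761162]
hs [433.31025379 -82.10016695  19.14602612]
relay [655.40313694  -3.7020656   27.35444668]
```

```bash
sed -i 's/(5,225,60),(18,255,255)/(5,205,60),(20,255,255)/' h.py
python3 - <<'E'
from h import *
t=load("top0.npz");s=load("scene0.npz")
hsv=cv2.cvtColor(t['p'],cv2.COLOR_BGR2HSV);print(hsv[195,285],hsv[193,309],hsv[200,350],hsv[170,300],hsv[215,290])
for lo in (190,205,215):
    M=cv2.inRange(hsv,(5,lo,120),(22,255,255));m=np.zeros_like(M);m[178:214,262:320]=M[178:214,262:320]
    print(lo,m.sum()/255,fitw([(t,m)],[565,-104,1.77]))
ms=omask(s,(185,215,240,245));print(ms.sum()/255,fitw([(s,ms)],[565,-104,1.77]))
E
```

```text
[ 18 238 206] [ 18 243 206] [ 14 166 163] [ 14 168 156] [ 14 167 148]
190 874.0 (array([ 565.1757925 , -102.22484264,    1.75533489]), np.float64(74.37254901960785))
205 828.0 (array([ 564.45626632, -102.4849817 ,    1.72918384]), np.float64(116.2156862745098))
215 794.0 (array([ 564.43064351, -102.71230235,    1.73780842]), np.float64(148.5607843137255))
623.0 (array([ 563.58642416, -102.69683047,    1.75985901]), np.float64(84.71372549019608))
```

Pad centre is (552,24,116), matching the unit's top-right corner (unit centre (460,79.5), yaw ≈6°). The wedge is at (564.5,-102.5), heading ≈100.4°, with its tip at (552,-34) and back at (577,-171). The crop confirms the block is at the far right and the thin end faces the foot. I'll push with both fingers about 30 mm apart, heading 97.3°, so the wedge lines up with the foot.

```bash
cat > go.py <<'E'
import sys
from bench import arm
from scipy.spatial.transform import Rotation as R
import numpy as np
# target x y z, heading of tool y
def delta(x,y,z,h):
    s=arm.read_state();r=R.from_quat(s['ee_rot']).as_matrix()
    d=r.T@(np.array([x,y,z])-s['position'])
    cur=np.degrees(np.arctan2(r[1,1],r[0,1]));sp=-(h-cur+180)%360
    sp=((cur-h+180)%360)-180
    print("t",round(float(s['clock']),2),"pos",s['position'].round(1),"head",cur.round(1),"F",s['contact_force'].round(1),"tilt",np.degrees(np.arccos(-r[2,2])).round(2),"w",round(float(s['gripper_width']),1));print("delta",d.round(1),"spin",sp.round(1))
delta(*map(float,sys.argv[1:5]))
E
python3 go.py 581 -202 300 187.3
python3 -m jog '[[[-52,30,0,-8.4],[-104,60,0,-16.8],[-156,90,0,-25.2],[-208,120,0,-33.6],[-260,149,0,-42]]]' 30
python3 go.py 581 -202 300 187.3
```

```text
t 0.15 pos [ 140.5 -608.8  403.9] head 103.0 F [-0.4  0.2 -0.1] tilt 0.09 w 85.3
delta [-520.6  297.3  104.3] spin -84.3
clock: 0.78
position: [361.5, -403.6, 404.0]
ee_rot: [-0.464, 0.886, 0.001, 0.0]
contact_force: [0.3, -0.4, -0.3]
gripper_width: 30.1
t 0.78 pos [ 361.5 -403.6  404. ] head 145.3 F [ 0.3 -0.4 -0.3] tilt 0.1 w 30.1
delta [-290.7  -65.7  104.2] spin -42.0
```

```bash
python3 -m jog '[[[-58,-13,20,-8.4],[-116,-26,40,-16.8],[-174,-39,60,-25.2],[-232,-52,80,-33.6],[-291,-66,104,-42]]]' 30
python3 go.py 581 -202 183 187.3
```

```text
clock: 1.4
position: [579.0, -203.7, 301.6]
ee_rot: [0.752, -0.659, -0.001, -0.001]
contact_force: [0.0, -1.3, 0.8]
gripper_width: 30.3
t 1.4 pos [ 579.  -203.7  301.6] head -172.4 F [ 0.  -1.3  0.8] tilt 0.09 w 30.3
delta [ -1.2  -2.2 118.6] spin 0.3
```

```bash
python3 -m jog '[[[-1,-2,25,0],[-1,-2,50,0],[-1,-2,70,0],[-1,-2,70,0],[-1,-2,70,0]]]' 30
python3 - <<'E'
from bench import arm
import cv2
for n in("wrist","top"):
    p,d=arm.get_image(n)
    if n=="top": p=cv2.resize(p[120:290,180:390],None,fx=3.5,fy=3.5)
    cv2.imwrite(f"pics/{n}1.png",p)
E
python3 go.py 581 -202 183 187.3
```

```text
clock: 2.02
position: [581.2, -202.4, 232.4]
ee_rot: [0.752, -0.659, -0.0, -0.001]
contact_force: [-0.3, -0.5, 0.9]
gripper_width: 30.2
t 2.12 pos [ 581.2 -202.5  232.9] head -172.4 F [ 0.1 -0.1 -0.2] tilt 0.13 w 30.1
delta [-0.4  0.3 49.9] spin 0.3
```

View pics/wrist1.png

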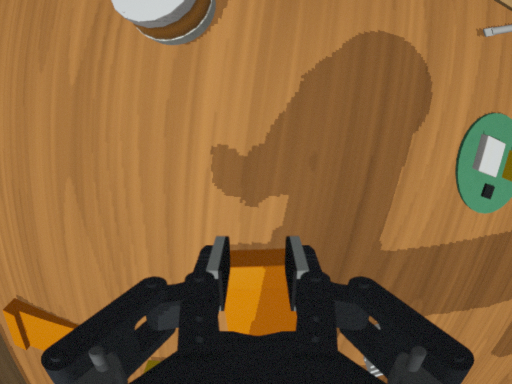

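View pics/top1.png

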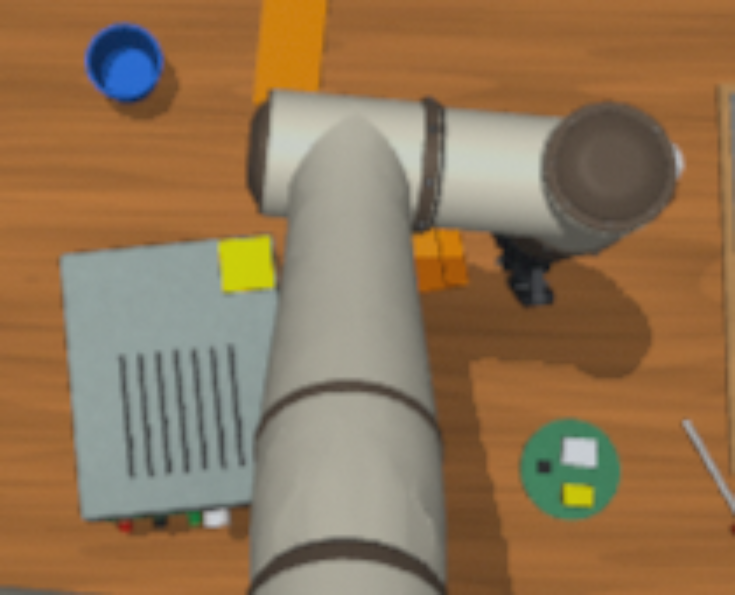

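The wrist view has the wedge's block (258,270) centred between the fingertips (218 and 296,265), with clear bench behind it. I'll descend now.

```bash
python3 -m jog '[[[0,0,25,0.3],[0,0,50,0.3],[0,0,50,0.3],[0,0,50,0.3],[0,0,50,0.3]]]' 30
python3 -m jog '[[[-5,0,0,0],[-10,0,0,0],[-15,0,0,0],[-20,0,0,0],[-20,0,0,0]]]' 30
python3 go.py 581 -202 183 187.3
```

```text
clock: 2.75
position: [581.9, -202.5, 184.4]
ee_rot: [0.751, -0.661, 0.002, -0.002]
contact_force: [0.2, 1.1, -0.9]
gripper_width: 29.9
clock: 3.38
position: [579.3, -182.2, 184.4]
ee_rot: [0.751, -0.661, 0.001, -0.002]
contact_force: [0.7, -0.1, 0.2]
gripper_width: 30.1
t 3.38 pos [ 579.3 -182.2  184.4] head -172.7 F [ 0.7 -0.1  0.2] tilt 0.27 w 30.1
delta [19.9  0.8  1.4] spin 0.0
```

```bash
python3 -m jog '[[[-6,0,2,0],[-12,0,2,0],[-18,0,2,0],[-23,0,2,0],[-25,0,2,0]]]' 30
python3 go.py 566 -100 182 187.3
python3 - <<'E'
from bench import arm
import cv2
for n in("wrist",):
    p,d=arm.get_image(n)
    cv2.imwrite(f"pics/{n}2.png",p)
E
```

```text
clock: 4.0
position: [576.0, -156.9, 182.3]
ee_rot: [0.751, -0.66, 0.001, -0.002]
contact_force: [1.1, -1.1, -1.5]
gripper_width: 29.8
t 4.0 pos [ 576.  -156.9  182.3] head -172.7 F [ 1.1 -1.1 -1.5] tilt 0.25 w 29.8
delta [-57.7   2.7   0.3] spin 0.0
```

View pics/wrist2.png

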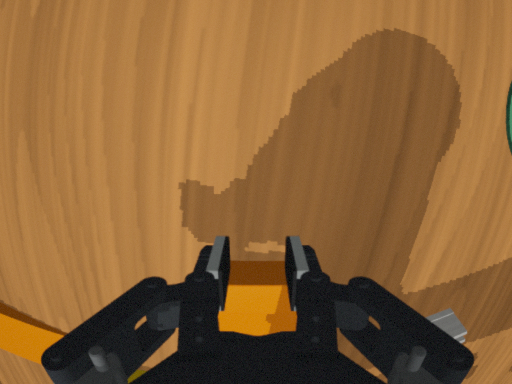

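```bash
python3 -m jog '[[[-5,0,0,0],[-10,0,0,0],[-15,0,0,0],[-20,0,0,0],[-25,0,0,0]]]' 30
python3 -m jog '[[[-4,0,0,0],[-8,0,0,0],[-12,0,0,0],[-16,0,0,0],[-20,0,0,0]]]' 30
python3 go.py 566 -100 182 187.3
python3 - <<'E'
from bench import arm
import cv2
for n in("top","scene","wrist"):
    p,d=arm.get_image(n)
    if n=="top": p=cv2.resize(p[120:290,180:390],None,fx=3.5,fy=3.5)
    if n=="scene": p=cv2.resize(p[140:280,160:330],None,fx=4,fy=4)
    cv2.imwrite(f"pics/{n}3.png",p)
E
```

```text
clock: 4.68
position: [572.8, -131.7, 182.3]
ee_rot: [0.751, -0.66, 0.001, -0.002]
contact_force: [0.8, -1.2, -0.6]
gripper_width: 29.7
clock: 5.3
position: [570.2, -111.6, 182.3]
ee_rot: [0.751, -0.66, 0.001, -0.002]
contact_force: [0.5, -0.2, -0.2]
gripper_width: 30.3
t 5.3 pos [ 570.2 -111.6  182.3] head -172.7 F [ 0.5 -0.2 -0.2] tilt 0.25 w 30.3
delta [-12.1   2.7   0.3] spin 0.0
```

View pics/scene3.png

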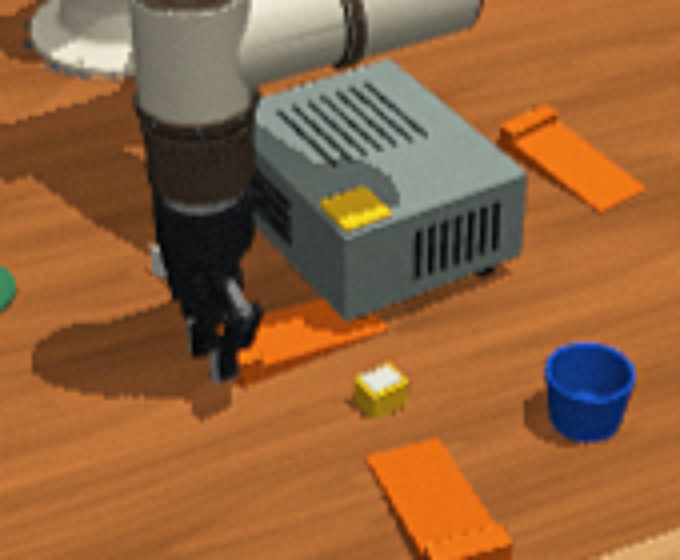

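View pics/top3.png

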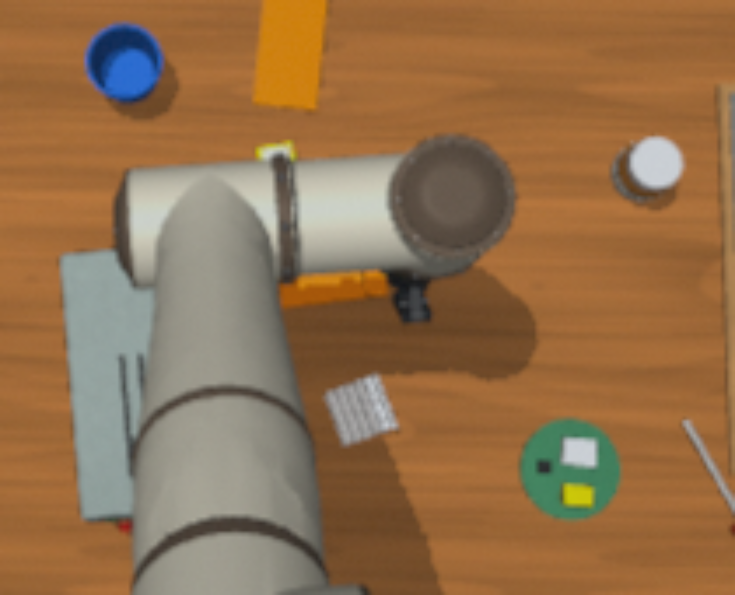

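```bash
python3 -m jog '[[[-1,0,0,0],[-2,0,0,0],[-3,0,0,0],[-4,0,0,0],[-5,0,0,0]]]' 30
python3 -m jog '[[[-1,0,0,0],[-2,0,0,0],[-3,0,0,0],[-4,0,0,0],[-4,0,0,0]]]' 30;python3 go.py 566 -100 182 187.3
```

```text
clock: 6.08
position: [569.6, -106.5, 182.3]
ee_rot: [0.751, -0.66, 0.001, -0.002]
contact_force: [-0.3, -1.8, -0.3]
gripper_width: 30.1
clock: 6.7
position: [569.0, -102.4, 182.3]
ee_rot: [0.751, -0.66, 0.001, -0.002]
contact_force: [-0.2, -0.7, 0.0]
gripper_width: 29.8
t 6.7 pos [ 569.  -102.4  182.3] head -172.6 F [-0.2 -0.7  0. ] tilt 0.25 w 29.8
delta [-2.8  2.7  0.3] spin 0.1
```

```bash
for i in 1; do python3 -m jog '[[[-1,0,0,0],[-2,0,0,0],[-3,0,0,0],[-4,0,0,0],[-4,0,0,0]]]' 30
python3 -m jog '[[[-1,0,0,0],[-2,0,0,0],[-3,0,0,0],[-4,0,0,0],[-4,0,0,0]]]' 30; done;python3 go.py 566 -100 182 187.3
```

```text
clock: 7.32
position: [568.5, -98.3, 182.3]
ee_rot: [0.751, -0.66, 0.001, -0.002]
contact_force: [1.0, -0.4, -0.5]
gripper_width: 30.0
clock: 7.95
position: [567.9, -94.2, 182.3]
ee_rot: [0.751, -0.66, 0.001, -0.002]
contact_force: [-0.7, -0.3, -0.1]
gripper_width: 30.1
t 7.95 pos [567.9 -94.2 182.3] head -172.6 F [-0.7 -0.3 -0.1] tilt 0.25 w 30.1
delta [5.5 2.7 0.3] spin 0.1
```

```bash
python3 -m jog '[[[-1,0,0,0],[-2,0,0,0],[-3,0,0,0],[-4,0,0,0],[-4,0,0,0]]]' 30
python3 -m jog '[[[-1,0,0,0],[-1.5,0,0,0],[-2,0,0,0],[-2.5,0,0,0],[-3,0,0,0]]]' 30;python3 go.py 566 -100 182 187.3
```

```text
clock: 8.57
position: [567.4, -90.5, 182.3]
ee_rot: [0.751, -0.66, 0.001, -0.002]
contact_force: [0.3, -4.1, -0.6]
gripper_width: 30.1
clock: 9.2
position: [567.2, -88.8, 182.3]
ee_rot: [0.751, -0.66, 0.002, -0.001]
contact_force: [1.8, -12.1, -2.5]
gripper_width: 30.1
t 9.2 pos [567.2 -88.8 182.3] head -172.6 F [  1.8 -12.1  -2.5] tilt 0.23 w 30.1
delta [11.   2.6  0.3] spin 0.1
```

The push rose to 4 N and then 12 N, so the wedge is snug. I'll back off, lift clear and look.

```bash
python3 -m jog '[[[5,0,0,0],[15,0,0,0],[30,0,0,0],[45,0,-5,0],[50,0,-40,0]]]' 30
python3 -m jog '[[[20,0,-60,0],[60,0,-90,0],[80,0,-100,0],[80,0,-100,0],[80,0,-100,0]]]' 0
python3 go.py 552 24 300 187.3
python3 - <<'E'
from bench import arm
import cv2,numpy as np
for n in("top","scene","wrist"):
    p,d=arm.get_image(n);np.savez(f"{n}4.npz",p=p,d=d,**arm.camera_params(n))
    if n=="top": p=cv2.resize(p[120:290,180:390],None,fx=3.5,fy=3.5)
    if n=="scene": p=cv2.resize(p[140:280,160:330],None,fx=4,fy=4)
    cv2.imwrite(f"pics/{n}4.png",p)
E
```

```text
clock: 9.82
position: [572.6, -139.8, 220.8]
ee_rot: [0.75, -0.661, -0.001, 0.001]
contact_force: [1.3, 0.9, 0.6]
gripper_width: 30.1
clock: 10.45
position: [582.3, -218.9, 318.9]
ee_rot: [0.75, -0.661, -0.002, 0.001]
contact_force: [0.0, 0.1, -0.1]
gripper_width: 0.3
t 10.45 pos [ 582.3 -218.9  318.9] head -172.8 F [ 0.   0.1 -0.1] tilt 0.3 w 0.3
delta [-244.7   -0.6   19.3] spin -0.1
```

View pics/scene4.png

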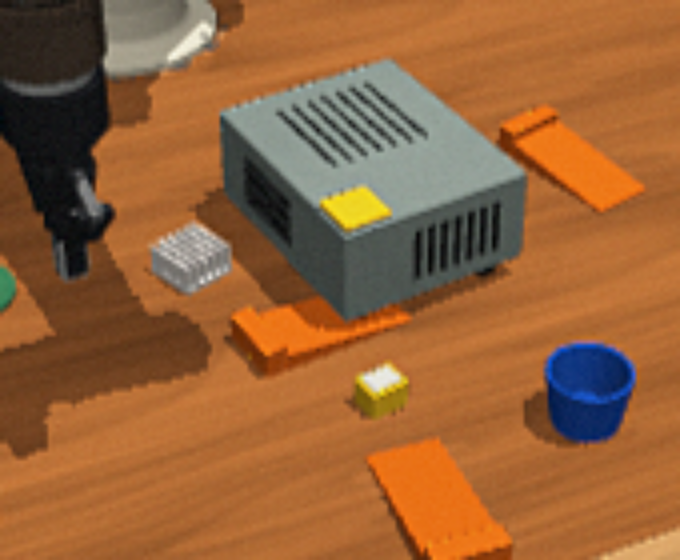

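View pics/top4.png

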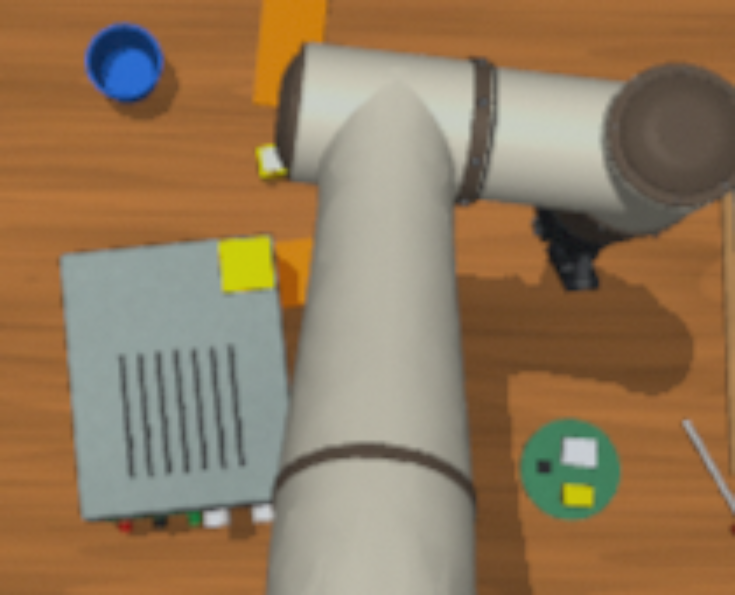

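View pics/wrist4.png

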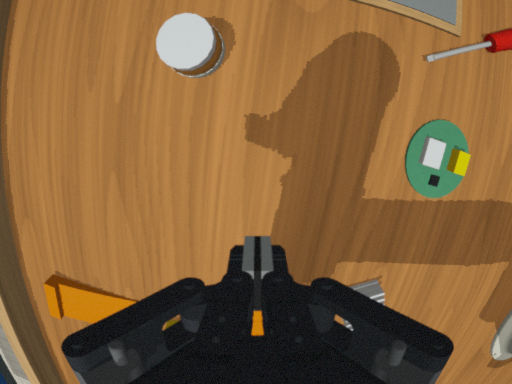

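The wedge now sits under the yellow corner (scene crop (320,320)). The unit and relay look unmoved, and the fingers are shut. Before pressing I'll check the unit's tilt by depth, before against after.

```bash
cat > tilt.py <<'E'
import sys
from h import *
for f in sys.argv[1:]:
    z=load(f);X=cloud(z);A=X[200:262,203:245].reshape(-1,3);A=A[abs(A[:,2]-110)<8]
    c,*_=np.linalg.lstsq(np.c_[A[:,:2]-[460,80],np.ones(len(A))],A[:,2],rcond=None)
    h=cv2.cvtColor(z['p'],cv2.COLOR_BGR2HSV);m=cv2.inRange(h,(24,150,120),(34,255,255));m[:,:225]=0;m[:,275:]=0;m[:180]=0;m[212:]=0
    P=X[m>0];
    print(f,"slope mrad",(c[:2]*1e3).round(1),"h",c[2].round(2),len(A),"pad",np.nanmedian(P,0).round(1),len(P))
E
python3 tilt.py top0.npz top4.npz
python3 -m jog '[[[-50,0,10,0],[-100,0,10,0],[-150,0,12,0],[-200,0,12,0],[-245,0,12,0]]]' 0
python3 go.py 552 24 300 187.3
```

```text
top0.npz slope mrad [-2.3 -3.1] h 110.36 2585 pad [552.   23.6 116.2] 217
top4.npz slope mrad [ 0.  -1.9] h 110.37 2597 pad [551.9  23.7 116. ] 216
clock: 11.22
position: [550.9, 27.0, 307.2]
ee_rot: [0.751, -0.66, -0.002, 0.002]
contact_force: [0.4, 0.2, -0.1]
gripper_width: -0.5
t 11.22 pos [550.9  27.  307.2] head -172.6 F [ 0.4  0.2 -0.1] tilt 0.3 w -0.5
delta [ 3.2 -0.7  7.2] spin 0.1
```

```bash
python3 -m jog '[[[1,-1,4,0],[2,-1,8,0],[3,-1,12,0],[3,-1,15,0],[3,-1,15,0]]]' 0
python3 -m jog '[[[0,0,1,0],[0,0,1.5,0],[0,0,2,0],[0,0,2.5,0],[0,0,2.5,0]]]' 0
python3 go.py 552 24 289 187.3
```

```text
clock: 11.85
position: [552.2, 23.5, 291.8]
ee_rot: [0.751, -0.66, -0.002, 0.002]
contact_force: [0.2, -0.3, 0.1]
gripper_width: 0.2
clock: 12.48
position: [552.2, 23.5, 289.5]
ee_rot: [0.751, -0.66, -0.002, 0.002]
contact_force: [-1.0, -0.1, 0.9]
gripper_width: 0.2
t 12.47 pos [552.2  23.5 289.5] head -172.7 F [-1.  -0.1  0.9] tilt 0.32 w 0.2
delta [-0.5  0.2  0.5] spin 0.0
```

```bash
python3 -m jog '[[[0,0,0.3,0],[0,0,0.6,0],[0,0,0.9,0],[0,0,1.2,0],[0,0,1.2,0]]]' 0
python3 -m jog '[[[0,0,0.3,0],[0,0,0.6,0],[0,0,0.9,0],[0,0,1.2,0],[0,0,1.2,0]]]' 0
python3 go.py 552 24 289 187.3
```

```text
clock: 13.1
position: [552.4, 23.5, 289.5]
ee_rot: [0.751, -0.66, -0.002, 0.002]
contact_force: [-2.5, -0.5, 6.6]
gripper_width: 0.2
clock: 13.72
position: [552.6, 23.6, 289.5]
ee_rot: [0.751, -0.66, -0.001, 0.001]
contact_force: [-2.2, -0.5, 9.1]
gripper_width: 0.2
t 13.72 pos [552.6  23.6 289.5] head -172.6 F [-2.2 -0.5  9.1] tilt 0.19 w 0.2
delta [-0.5  0.5  0.5] spin 0.1
```

At 9 N the corner doesn't dip (tip height stays at 289.5 mm). A slightly firmer press next, then I'll watch it hold.

```bash
python3 -m jog '[[[0,0,1.4,0],[0,0,1.4,0],[0,0,1.4,0],[0,0,1.4,0],[0,0,1.4,0]]]' 0
python3 - <<'E'
from bench import arm
import cv2,numpy as np
for i in range(24):
    n="top" if i%2 else "scene"
    p,d=arm.get_image(n)
    if i%3==0:
        s=arm.read_state();print(round(float(s['clock']),2),s['position'].round(2),s['contact_force'].round(1))
    if i>=22: np.savez(f"{n}5.npz",p=p,d=d,**arm.camera_params(n)); cv2.imwrite(f"pics/{n}5.png",cv2.resize(p[130:290,160:340],None,fx=3.7,fy=3.7))
E
python3 tilt.py top0.npz top5.npz
```

```text
clock: 14.35
position: [552.8, 23.6, 289.4]
ee_rot: [0.752, -0.66, -0.0, 0.001]
contact_force: [-3.6, -0.1, 9.5]
gripper_width: -0.5
14.4 [552.84  23.58 289.46] [-2.5 -0.2  9.7]
14.55 [552.82  23.59 289.43] [-3.1  1.1 10.2]
14.7 [552.82  23.59 289.42] [-2.5  0.2  9.3]
14.85 [552.81  23.59 289.44] [-2.3  0.1  9.7]
15.0 [552.83  23.61 289.47] [-3.1  0.5  9. ]
15.15 [552.82  23.6  289.45] [-2.   0.4  9. ]
15.3 [552.81  23.61 289.43] [-3.3  1.3  8.5]
15.45 [552.81  23.6  289.4 ] [-2.9  0.2  9.1]
top0.npz slope mrad [-2.3 -3.1] h 110.36 2585 pad [552.   23.6 116.2] 217
top5.npz slope mrad [-1.3 -1.3] h 110.32 2119 pad [531.5  37.8 115.8] 3
```

View pics/scene5.png

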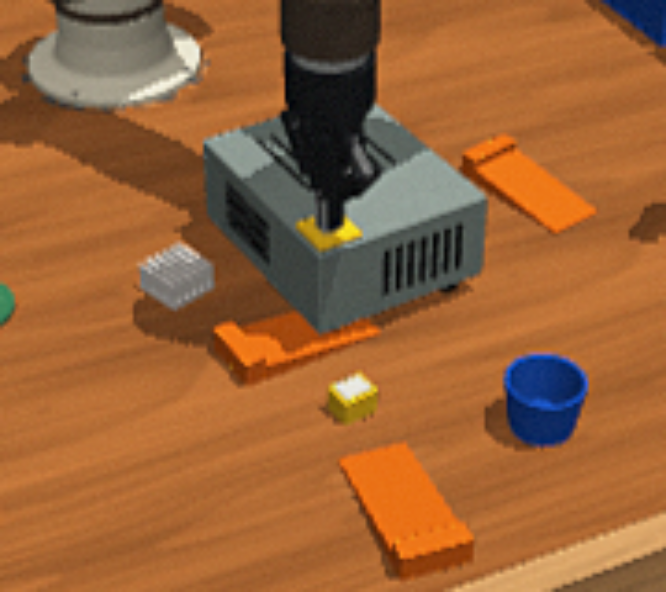

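View pics/top5.png

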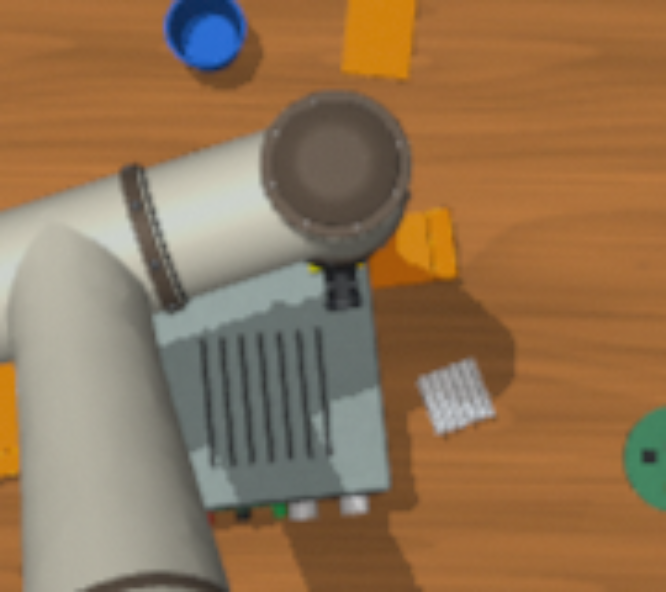

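Run:
```python
from bench import arm
s=arm.read_state();print(s['clock'],s['contact_force'],s['position']);print(arm.job_done())
```

```text
15.55 [-2.93705428  0.39063199  9.24374572] [552.82607541  23.59771034 289.42239348]
the job is handed in; nothing more can be done
None
```

I pushed the rightmost orange wedge, thin end first, under the short foot. It was snug after about 12 N, slightly over the 5–10 N range. I then backed off and pressed the yellow pad with closed fingers, and handed the job in at 15.6 s while still pressing.

**Last checks:**
- **Press:** it held at 8.5–10 N for over a second before hand-in.
- **Corner:** the fingertip height changed by less than 0.1 mm as the press rose to about 9 N, so the corner did not dip.
- **Level:** the slope of the unit's top changed by under 2 mrad from the start, which is within depth noise.
- **Position:** the yellow pad moved about 0.1 mm after the push. In the pictures the fingers are clear of the wedge and nothing else looks moved.

**Not measured directly:** I didn't re-fit the wedge's final pose, because the arm hid part of it. The load on the wedge is inferred from the 9 N press without a dip. The press also carries about 3 N of sideways force, which held steady.

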